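# Shift the conveyor gearbox into third

### The arm

A 7-joint arm with a two-finger parallel gripper is mounted at the origin on the work surface. World frame = base frame: x ahead of the robot, y to its left, z up, the work surface at z = 0. Lengths are in mm, angles in rad, forces in N, time in s.
With the tool pointing down it reaches from about 425 to 975 mm from the base axis. Payload 16.7 kg.
Tool frame: the origin (TCP) lies at the very end of the fingers, on their centre line; the grasp point (between the pads) lies 19 mm behind it; z points along the fingers, y is the direction in which the jaws open and shut (so a half turn about z gives the same grasp; the last joint's range is limited). The gripper opens to 85 mm and grips with 20 to 120 N. Pads are 22 mm wide; open, the fingers measure 114 mm over their backs; the gripper's body (76 mm by 85 mm) begins 54 mm behind the grasp point. The pads swing forward as they close: fully open they stand 13 mm farther back than shut.
Start: joints at [-1.421, 0.426, 0.074, 1.606, -0.034, 1.111, -0.067], TCP at [199.352, 644.852, 231.302] pointing down, gripper open.
Joint ranges: [-2.85, 2.85], [-0.5, 2.14], [-1.23, 1.37], [0.21, 2.46], [-1.02, 4.16], [0.16, 2.05], [-2.73, 2.73]. Speed limits (rad/s): [1.89, 1.89, 2.39, 2.39, 3.01, 3.01, 3.01].

### API

Orientations are given as [roll, pitch, yaw] about the fixed x, y, z axes, in that order (R = Rz(yaw) Ry(pitch) Rx(roll)).
In Python, from rig import arm gives the robot as it stands.
- The arm moves only by the tool jog_arm, never from a script. Its argument "targets" is a list of rows, each a list of 3 entries, a list of its own where there are three numbers: the shift along the tool's x, y, z in mm, then the turn, a rotation vector about the tool's x, y, z in rad, then the opening, from 0 (shut) to 1 (fully open). A call has exactly 10 rows; each row shifts and turns the commanded pose from where the row before left it, along the tool's axes as they then stand; what a row does not reach is not made up. A row lasts 1/12 s, in which the tool goes at most 41.7 mm and 7.16 degrees, less where a joint would pass 70% of its speed; a pose out of reach is approached as far as the arm can. A call is refused whole if a number of a shift passes 41.7 or a number of a turn 0.125, either way. A call with a gripper value outside its range is refused whole. The fingers move at their own pace and stop on an object; "newtons" is the grip in N (left out, the last holds). Time passes only in rows, so rows that do not move let the fingers close, or fill a call up. It gives the time, the measured TCP pose, the force and the opening at its end, in the units of the state.
- arm.read_state(): the state, without advancing time (a new reading comes with each control period).
- arm.grab_frame(name): name is "side" or "top"; returns a dict with "color" (400x640x3 uint8, red, green, blue), "depth" (400x640 float32, mm along the optical axis (not along the pixel's ray), 0 where there is no reading), "camera_matrix" (3x3 intrinsics, pixels), "eye" and "attitude" of the camera in the world. Camera axes: x right, y down, z forward; pixel columns grow to the right and rows downward; lengths in mm; the calibration is good to about 2 mm. A picture is of the moment at which its call begins.
- arm.job_done(): hands the job in, once; it reports no verdict.
The state is a dict: "time_s": time; "q": joint angles; "qd": joint speeds; "effort": joint torques, N m; "ee_pos": TCP position; "eef_rot": TCP orientation; "contact_force": force on the tool from outside, world axes, zero at the start; "moment": the same for the moment, N m; "opening": opening from 0.0 (shut) to 1.0 (fully open).
Only numpy, scipy, OpenCV 4.12 (cv2) and the standard library are available. Lean on these libraries where they do the work, as an engineer would, in place of code of your own. Each camera call takes 0.05 s, during which the arm holds its last target. There are 200 camera calls.

### The job

Put the tile conveyor's gearbox into third: push its gear lever through the H-shaped gate, out of the left-hand side where it stands, across to the right through the middle channel, and then forward, away from the robot, until it is fully home in the third slot (far right). Push gently with the outside of the fingers, without pinching the knob, and do not run the lever down into the fourth slot (near right). Leave all the other things on the bench and on the gearbox where they are.

Things in the scene. Friction and masses are not known exactly. Their poses are not given: they have to be found in the camera images.
- gearbox: Green gearbox bolted to the bench, 200 (x) by 180 (y) mm, deck 105 mm above the bench, foot 224 x 204 mm; a grey motor (72 mm diameter, top 92 mm up) stands out 85 mm from its far side. Origin: under its centre, at bench height. x axis = forward (away from the robot), y axis = left; it may be turned up to 23 degrees. The lever's pivot is at x = y = 0, 10 mm above the bench.
- gate_center (a point): Centre of the H gate (steel plate 112 x 104 mm), at its top, 120 mm above the bench; axes as the gearbox. Two fore-and-aft slots at y = +25 and -25 mm, reaching 38 mm forward and back, joined by a cross channel at x = 0; all 20 mm wide, corners to the channel bevelled 5 mm. First slot far left, second near left, third far right, fourth near right.
- knob (a point): Centre of the lever's black knob, an upright barrel 32 mm in diameter, 44 mm tall, on a steel rod 10 mm thick. It is 190 mm from the lever's pivot (which lies under the gate centre), so about 200 mm above the bench and 80 mm above the gate plate. The point's z axis runs up the rod.
- lever_across (a joint): Lean of the lever across the gate, rad: positive to the right (gearbox -y). 0 = middle; stops at -0.25 and +0.25; -0.225 = centre of the left slots, +0.225 = centre of the right slots. It starts on the left. 0.1 rad is 19 mm at the knob. Stays where it is left; about 2.5 N at the knob moves it.
- lever_fore (a joint): Lean of the lever fore and aft, rad: positive forward (gearbox +x). 0 = in line with the cross channel; stops at +0.28 and -0.28, the ends of the slots. It passes across only within about 0.045 of 0 (the bevels help a little beyond). It starts anywhere along the left slots. Stays where it is left; about 2.5 N at the knob moves it.
- glaze_jar: White jar with a steel lid, 60 mm diameter, 100 mm tall, loose, left of the gearbox. Origin: centre of its underside. Not to be moved.
- sample_tile: Terracotta tile 100 x 100 x 10 mm lying loose, right of the gearbox. Origin: centre of its underside. Not to be moved.
- spacer: Small wooden spacer 30 x 16 x 16 mm lying loose on the gearbox deck at its near edge. Origin: centre of its underside. Not to be moved.
- brush: Brush lying loose in front of the gearbox, handle towards its own -x. Not to be moved.
- mug: Blue mug 80 mm diameter, 90 mm tall, loose, at the left of the bench. Origin: centre of its underside. Not to be moved.
- mallet: Hammer lying loose at the right of the bench. Not to be moved.
- wood_block: Wooden block 70 x 45 x 45 mm, loose, at the right of the bench. Origin: centre of its underside. Not to be moved.

How it is judged:
By the outcome, as a careful person would: the job done as asked, in the order asked, and still so for the second after the job is handed in, with the robot touching nothing.
It also fails if it takes over 58 s, if anything falls off the work surface, if the arm or the gripper's body presses on something with over 40 N, if the wrist force passes 120 N, or if a joint passes its speed limit or range.

## Working session

There is one attempt and no reset: what is moved stays moved. The work goes in short steps, Python scripts to look and compute and a tool call to move; the robot and the scene stay as the last step left them, time stands still between calls to the robot, and variables do not carry over. Pictures are saved under pics/ and viewed, about 8 in all and at most 12, crops included, and the job is handed in when it is done.

Besides the shell and the picture viewer there is one more tool, called after ">>>" by a JSON object that holds its "api" and its "payload", one argument or row to a line. jog_arm: Moves the arm, as the interface text tells. Its arguments: {"type":"object","properties":{"targets":{"type":"array","items":{"type":"array"}},"newtons":{"type":"number"}},"required":["targets"]}

```bash
mkdir -p pics; cat > h.py <<'E'
import numpy as np, cv2
from rig import arm
from scipy.spatial.transform import Rotation as R
def grab(n):
    f=arm.grab_frame(n); return f
def rot(f):
    a=np.array(f["attitude"],float)
    return a if a.shape==(3,3) else (R.from_euler('xyz',a).as_matrix() if a.size==3 else R.from_quat(a).as_matrix())
def cloud(f):
    d=f["depth"].astype(float);K=np.array(f["camera_matrix"]);v,u=np.indices(d.shape)
    p=np.stack([(u-K[0,2])/K[0,0]*d,(v-K[1,2])/K[1,1]*d,d],-1)
    P=p@rot(f).T+np.array(f["eye"]); P[d==0]=np.nan
    return P
def save(f,n,crop=None,s=1):
    c=f["color"][:,:,::-1]
    if crop: a,b,e,g=crop; c=c[b:g,a:e]
    cv2.imwrite("pics/"+n,cv2.resize(c,None,fx=s,fy=s))
E
python3 - <<'E'
from h import *
print(arm.read_state())
for n in("side","top"):
    f=grab(n);save(f,n+"0.png");print(n,f["eye"],f["attitude"],f["camera_matrix"])
    np.savez("pics/"+n+"0.npz",P=cloud(f),c=f["color"])
E
```

```text
{'time_s': 0.0, 'q': array([-1.42049451,  0.42667982,  0.07381462,  1.60661173, -0.0341116 ,
        1.11079586, -0.06710326]), 'qd': array([ 6.76067747e-05,  1.64124286e-03,  4.93765006e-04,  1.64978763e-05,
        1.41132030e-03, -2.17798610e-03,  9.55635501e-04]), 'effort': array([ 2.00523587e-03, -9.49824643e+01,  3.76134887e+00, -4.63535142e+01,
        1.90949917e-02,  9.74181457e-03,  1.85717323e-05]), 'ee_pos': array([199.23025019, 644.50146346, 230.64223212]), 'eef_rot': array([-3.14035733e+00,  6.23469747e-05,  2.84178368e+00]), 'contact_force': array([ 0.31284503, -0.21090895, -0.31678325]), 'moment': array([-0.05828798,  0.03553078,  0.00941633]), 'opening': 0.9985331423546334}
side [-297.22189675 -773.53625549  942.33200641] [-2.19700124 -0.01381875 -0.823023  ] [[438.86731301   0.         319.91778544]
 [  0.         438.86731301 198.37292108]
 [  0.           0.           1.        ]]
top [ 337.44320774  -49.33915887 1470.74437711] [-3.01382587  0.02478088 -1.55543214] [[431.28997895   0.         327.22781388]
 [  0.         431.28997895 201.06204719]
 [  0.           0.           1.        ]]
```

View pics/side0.png

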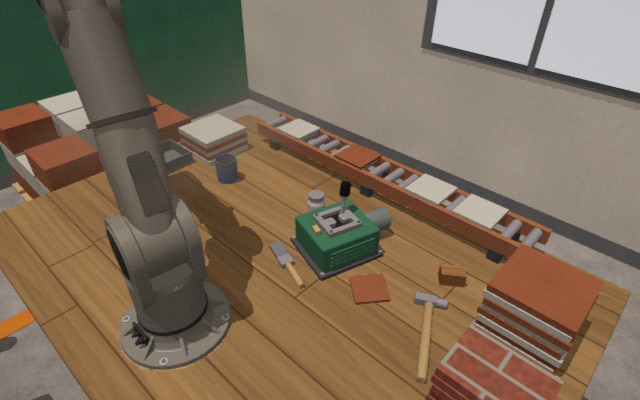

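View pics/top0.png

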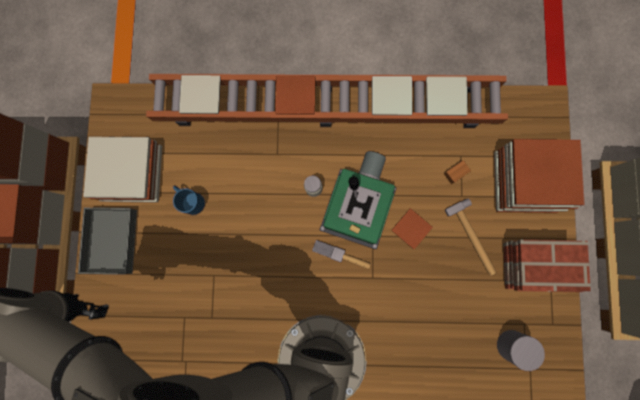

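The side view shows the gearbox at about (338,235) and the knob at about (345,188). In the top view they are at about (360,206) and (354,183), so the lever is in the far left slot and the gearbox is turned clockwise.

```bash
python3 - <<'E'
from h import *
S=np.load("pics/side0.npz");T=np.load("pics/top0.npz")
for n,D in(("top",T),("side",S)):
    P,c=D["P"],D["c"]; z=P[...,2]
    hsv=cv2.cvtColor(c,cv2.COLOR_RGB2HSV)
    roi=(P[...,0]>380)&(P[...,0]<900)&(abs(P[...,1]+100)<220)
    g=roi&(hsv[...,0]>60)&(hsv[...,0]<90)&(hsv[...,1]>100)&(abs(z-105)<9)
    pl=roi&(abs(z-120)<6)&(hsv[...,1]<70)
    for nm,m in(("deck",g|pl),("plate",pl)):
        q=P[m]; 
        if len(q)<5: print(n,nm,len(q));continue
        r=cv2.minAreaRect(q[:,:2].astype(np.float32)); print(n,nm,len(q),"z",np.median(q[:,2]).round(1),r)
    k=roi&(z>165)&(z<235)&(hsv[...,2]<90)
    q=P[k];print(n,"knob",len(q),q.mean(0).round(1),q.min(0).round(1),q.max(0).round(1))
    t=q[q[:,2]>q[:,2].max()-8];print("  top",t.mean(0).round(1),np.ptp(t,axis=0).round(1))
    o=P[roi&(z>15)];
P=T["P"];roi=(P[...,0]>380)&(P[...,0]<900)&(abs(P[...,1]+100)<250)
for lo,hi in((20,98),(98,240)):
    m=(roi&(P[...,2]>lo)&(P[...,2]<hi)).astype(np.uint8)
    N,L,st,_=cv2.connectedComponentsWithStats(m)
    for i in range(1,N):
        if st[i,4]>20:q=P[L==i];print(lo,st[i,4],q.min(0).round(),q.max(0).round())
E
```

```text
top deck 2596 z 105.0 ((498.6038818359375, -114.14314270019531), (178.7507781982422, 196.63662719726562), 72.23002624511719)
top plate 711 z 118.7 ((499.39593505859375, -115.20568084716797), (103.0633544921875, 112.55787658691406), 72.4949722290039)
top knob 122 [554.6 -93.5 203.5] [ 537.4 -110.   173.9] [576.6 -79.1 217.1]
  top [556.9 -92.9 211.8] [24.4 26.7  8. ]
side deck 1968 z 106.6 ((499.3721618652344, -117.65068817138672), (181.29434204101562, 199.42221069335938), 72.2033462524414)
side plate 691 z 120.2 ((501.80706787109375, -115.73169708251953), (109.2960433959961, 115.11615753173828), 72.56603240966797)
side knob 154 [ 552.4 -100.4  196.7] [ 536.7 -112.7  165.6] [576.8 -80.9 215.9]
  top [559.4 -96.1 211.8] [28.2 25.7  7.9]
20 2408 [ 785. -350.   23.] [900. 150.  98.]
20 522 [ 584. -201.   56.] [ 684. -111.   98.]
20 68 [458. -53.  71.] [599.  -2.  98.]
20 164 [539.   7.  21.] [592.  66.  98.]
20 66 [ 401. -226.   76.] [ 542. -178.   98.]
20 78 [ 380. -159.   20.] [435.   2.  98.]
98 827 [800.  35.  98.] [900. 150. 112.]
98 940 [ 801. -283.   98.] [ 900. -155.  109.]
98 109 [ 801. -349.   98.] [ 900. -334.  110.]
98 3382 [ 381. -226.   98.] [618.  -4. 217.]
98 123 [545.  11.  98.] [594.  60. 108.]
```

>>> {"api": "jog_arm", "payload": {
  "targets": [
    [[0,0,-35],[0,0,0],0],
    [[0,0,-35],[0,0,0],0],
    [[-27,-27,0],[0,0,0],0],
    [[-27,-27,0],[0,0,0],0],
    [[-27,-27,0],[0,0,0],0],
    [[-27,-27,0],[0,0,0],0],
    [[-27,-27,0],[0,0,0],0],
    [[-27,-27,0],[0,0,0],0],
    [[-27,-27,0],[0,0,0],0],
    [[-27,-27,0],[0,0,0],0]
  ],
  "newtons": 20
}}

```text
time_s: 0.93
ee_pos: [342.3, 372.8, 301.2]
eef_rot: [-3.141, -0.0, 2.842]
contact_force: [1.2, 0.2, -0.5]
opening: -0.0
```

>>> {"api": "jog_arm", "payload": {
  "targets": [
    [[-27,-27,0],[0,0,0],0],
    [[-27,-27,0],[0,0,0],0],
    [[-27,-27,0],[0,0,0],0],
    [[-27,-27,0],[0,0,0],0],
    [[-27,-27,0],[0,0,0],0],
    [[-27,-27,0],[0,0,0],0],
    [[-27,-27,0],[0,0,0],0],
    [[-27,-27,0],[0,0,0],0],
    [[-27,-27,0],[0,0,0],0],
    [[-27,-27,0],[0,0,0],0]
  ]
}}

```text
time_s: 1.77
ee_pos: [520.5, 35.1, 301.4]
eef_rot: [3.141, 0.0, 2.842]
contact_force: [0.8, 0.9, 0.2]
opening: -0.003
```

>>> {"api": "jog_arm", "payload": {
  "targets": [
    [[-23,-21,0],[0,0,0.011],0],
    [[-23,-21,0],[0,0,0],0],
    [[-23,-21,0],[0,0,0],0],
    [[-23,-21,0],[0,0,0],0],
    [[-23,-21,0],[0,0,0],0],
    [[0,0,0],[0,0,0],0],
    [[0,0,0],[0,0,0],0],
    [[0,0,0],[0,0,0],0],
    [[0,0,0],[0,0,0],0],
    [[0,0,0],[0,0,0],0]
  ]
}}

```text
time_s: 2.6
ee_pos: [597.6, -96.8, 301.4]
eef_rot: [3.141, -0.0, 2.832]
contact_force: [0.5, 0.4, 0.0]
opening: -0.0
```

```bash
cat >> h.py <<'E'
O=np.array([499.5,-115.5]);EX=np.array([.952,-.306]);EY=np.array([.306,.952])
def rel(p): d=np.array(p[:2])-O; return (round(d@EX,1),round(d@EY,1),round(p[2],1))
E
python3 - <<'E'
from h import *
s=arm.read_state();print(rel(s["ee_pos"]),s["eef_rot"],s["contact_force"])
f=grab("side");save(f,"s1.png",(240,100,480,280),3)
P=cloud(f)
m=(np.linalg.norm(P[...,:2]-s["ee_pos"][:2],axis=-1)<45)&(P[...,2]>235)
d=(P[m][:,:2]-O);g=np.c_[d@EX,d@EY,P[m][:,2]]
for lo in range(290,410,15):
    q=g[(g[:,2]>=lo)&(g[:,2]<lo+15)]
    if len(q):print(lo,len(q),q.min(0).round(),q.max(0).round())
E
```

```text
(np.float64(87.7), np.float64(47.8), np.float64(301.4)) [ 3.14105930e+00 -1.96130753e-04  2.83231694e+00] [0.45196597 0.37269254 0.03990656]
290 3 [ 83.  42. 302.] [ 97.  43. 304.]
305 35 [ 75.  33. 305.] [ 94.  53. 320.]
320 42 [ 75.  30. 320.] [ 94.  53. 335.]
335 38 [ 75.  18. 335.] [ 99.  76. 350.]
350 79 [ 74.   5. 350.] [ 99.  86. 365.]
365 93 [ 69.   4. 365.] [ 97.  92. 380.]
380 80 [ 69.   4. 380.] [ 92.  91. 395.]
395 106 [ 67.   4. 395.] [ 94.  88. 410.]
```

View pics/s1.png

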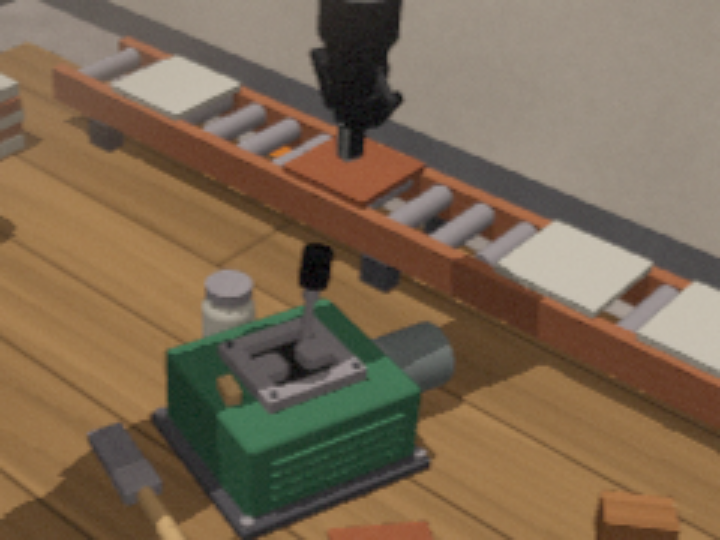

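The crop shows the closed fingers hanging beyond the lever, which is still in the far-left slot. The fingers widen about 35 mm above the tip. I'll go down in front of the knob.

>>> {"api": "jog_arm", "payload": {
  "targets": [
    [[-7,-6,0],[0,0,0],0],
    [[0,0,20],[0,0,0],0],
    [[0,0,20],[0,0,0],0],
    [[0,0,20],[0,0,0],0],
    [[0,0,20],[0,0,0],0],
    [[0,0,20],[0,0,0],0],
    [[0,0,20],[0,0,0],0],
    [[0,0,0],[0,0,0],0],
    [[0,0,0],[0,0,0],0],
    [[0,0,0],[0,0,0],0]
  ]
}}

```text
time_s: 3.48
ee_pos: [603.2, -106.2, 182.5]
eef_rot: [3.141, 0.001, 2.831]
contact_force: [-0.6, -0.2, 0.1]
opening: -0.001
```

```bash
python3 - <<'E'
from h import *
s=arm.read_state();print(rel(s["ee_pos"]),s["q"].round(2),s["contact_force"])
E
```

```text
(np.float64(95.9), np.float64(40.6), np.float64(182.5)) [-0.4   0.43  0.61  1.83 -0.29  0.98  1.59] [-0.62913847 -0.18943824  0.12403082]
```

>>> {"api": "jog_arm", "payload": {
  "targets": [
    [[6,0,0],[0,0,0],0],
    [[6,0,0],[0,0,0],0],
    [[5,0,0],[0,0,0],0],
    [[5,0,0],[0,0,0],0],
    [[5,0,0],[0,0,0],0],
    [[5,0,0],[0,0,0],0],
    [[5,0,0],[0,0,0],0],
    [[5,0,0],[0,0,0],0],
    [[4,0,0],[0,0,0],0],
    [[4,0,0],[0,0,0],0]
  ]
}}

```text
time_s: 4.32
ee_pos: [554.5, -90.4, 181.3]
eef_rot: [-3.142, -0.0, 2.831]
contact_force: [2.5, 0.7, 1.5]
opening: -0.0
```

>>> {"api": "jog_arm", "payload": {
  "targets": [
    [[3,0,0],[0,0,0],0],
    [[3,0,0],[0,0,0],0],
    [[3,0,0],[0,0,0],0],
    [[3,0,0],[0,0,0],0],
    [[3,0,0],[0,0,0],0],
    [[0,0,0],[0,0,0],0],
    [[0,0,0],[0,0,0],0],
    [[0,0,0],[0,0,0],0],
    [[0,0,0],[0,0,0],0],
    [[0,0,0],[0,0,0],0]
  ]
}}

```text
time_s: 5.15
ee_pos: [540.7, -86.0, 181.2]
eef_rot: [-3.141, -0.0, 2.831]
contact_force: [1.1, -0.2, -0.8]
opening: -0.002
```

```bash
cat >> h.py <<'E'
def knob(n="side",zlo=170,zhi=None):
    f=grab(n);P=cloud(f);hsv=cv2.cvtColor(f["color"],cv2.COLOR_RGB2HSV)
    d=P[...,:2]-O;g=np.stack([d@EX,d@EY,P[...,2]],-1)
    # steel rod: points between plate and knob
    rod=(abs(g[...,0])<80)&(abs(g[...,1])<70)&(g[...,2]>132)&(g[...,2]<165)
    q=g[rod];s=190/(q[:,2:]-10);e=q[:,:2]*s  # scaled up the lever to the knob
    print(n,"rod",len(q),"knob xy from rod",np.median(e,0).round(1), "lean",np.arctan2(np.median(q[:,:2],0),np.median(q[:,2])-10).round(3))
    return f
E
python3 - <<'E'
from h import *
s=arm.read_state();print(rel(s["ee_pos"]),s["contact_force"])
f=knob();save(f,"s2.png",(270,140,430,280),5)
knob("top")
E
```

```text
(np.float64(30.2), np.float64(40.7), np.float64(181.2)) [ 1.06887162 -0.16247154 -0.75526238]
side rod 35 knob xy from rod [ 1.7 37.1] lean [0.009 0.193]
top rod 0 knob xy from rod [nan nan] lean [nan nan]
  return _methods._mean(a, axis=axis, dtype=dtype,
  ret = um.true_divide(
  ret = ret.dtype.type(ret / rcount)
```

View pics/s2.png

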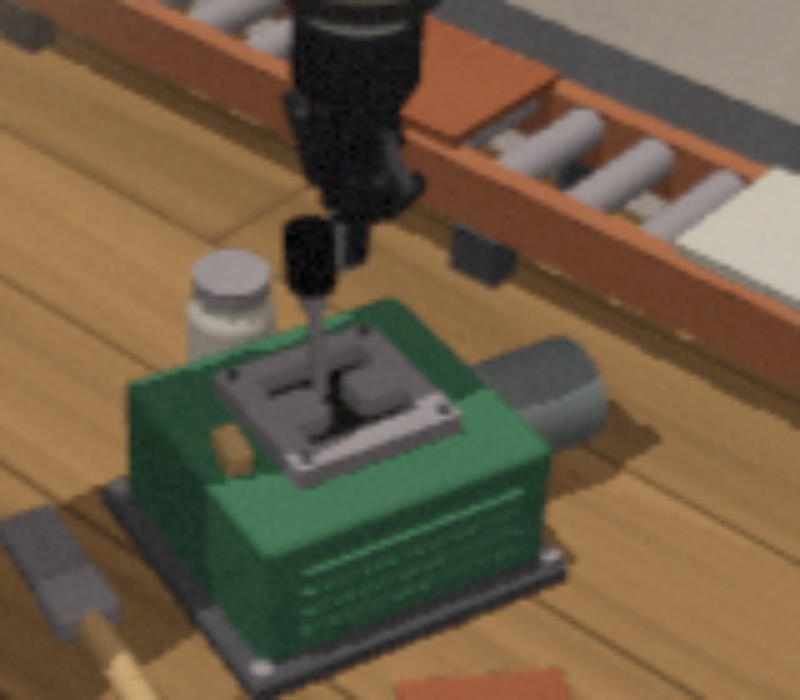

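The knob's dark barrel at (310,255) touches the fingers, and the rod stands in the left slot about level with the channel. Both estimates leave it about 3–5 mm forward, so I'll push 3 mm more, then back off, rise and turn the tool a quarter turn.

>>> {"api": "jog_arm", "payload": {
  "targets": [
    [[3,0,0],[0,0,0],0],
    [[0,0,0],[0,0,0],0],
    [[0,0,0],[0,0,0],0],
    [[-8,0,0],[0,0,0],0],
    [[-10,0,0],[0,0,0],0],
    [[-10,0,0],[0,0,0],0],
    [[0,0,-30],[0,0,0],0],
    [[0,0,-30],[0,0,0],0],
    [[0,0,0],[0,0,0.12],0],
    [[0,0,0],[0,0,0.12],0]
  ]
}}

```text
time_s: 6.08
ee_pos: [566.2, -94.3, 242.9]
eef_rot: [3.14, 0.002, 2.585]
contact_force: [-0.2, -0.5, -0.4]
opening: 0.001
```

```bash
python3 - <<'E'
from h import *
s=arm.read_state();print(rel(s["ee_pos"]),s["q"].round(2))
E
```

```text
(np.float64(57.0), np.float64(40.6), np.float64(242.9)) [-0.52  0.3   0.7   1.86 -0.22  1.06  1.28]
```

>>> {"api": "jog_arm", "payload": {
  "targets": [
    [[0,0,-10],[0,0,0.12],0],
    [[0,0,0],[0,0,0.12],0],
    [[0,0,0],[0,0,0.12],0],
    [[0,0,0],[0,0,0.12],0],
    [[0,0,0],[0,0,0.12],0],
    [[0,0,0],[0,0,0.12],0],
    [[0,0,0],[0,0,0.12],0],
    [[0,0,0],[0,0,0.12],0],
    [[0,0,0],[0,0,0.12],0],
    [[0,0,0],[0,0,0.12],0]
  ]
}}

```text
time_s: 6.92
ee_pos: [565.4, -93.9, 251.4]
eef_rot: [3.141, 0.001, 1.385]
contact_force: [0.7, 0.4, 0.9]
opening: -0.0
```

>>> {"api": "jog_arm", "payload": {
  "targets": [
    [[0,0,0],[0,0,0.12],0],
    [[0,0,0],[0,0,0.01],0],
    [[15,0,0],[0,0,0],0],
    [[15,0,0],[0,0,0],0],
    [[14,0,0],[0,0,0],0],
    [[0,-19,0],[0,0,0],0],
    [[0,-19,0],[0,0,0],0],
    [[0,-18,0],[0,0,0],0],
    [[0,0,0],[0,0,0],0],
    [[0,0,0],[0,0,0],0]
  ]
}}

```text
time_s: 7.75
ee_pos: [524.8, -32.8, 251.6]
eef_rot: [3.141, -0.001, 1.265]
contact_force: [-0.0, 0.1, 0.7]
opening: 0.0
```

```bash
python3 - <<'E'
from h import *
s=arm.read_state();print(rel(s["ee_pos"]),s["q"].round(2),s["eef_rot"])
f=knob();save(f,"s3.png",(270,140,430,280),5)
E
```

```text
(np.float64(-1.2), np.float64(86.5), np.float64(251.6)) [-0.95  0.26  1.07  1.96 -0.26  1.07 -0.08] [ 3.14147638e+00 -1.43885120e-03  1.26486490e+00]
side rod 28 knob xy from rod [ 0.3 36. ] lean [0.002 0.184]
```

View pics/s3.png

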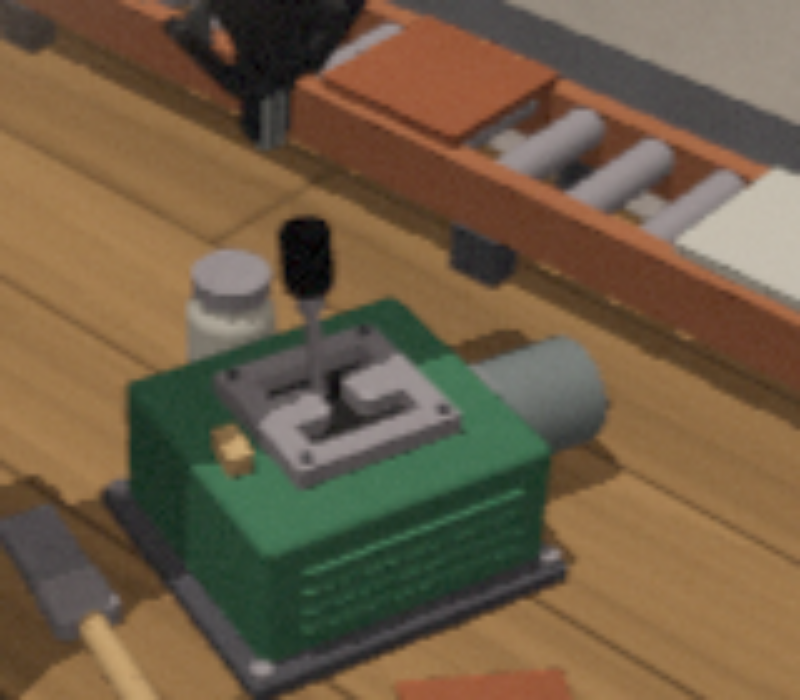

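The rod stands in line with the cross channel and the fingers are to the left of the knob (tip at about (265,140)). I'll lower them and push right.

>>> {"api": "jog_arm", "payload": {
  "targets": [
    [[0,2,20],[0,0,0],0],
    [[0,0,20],[0,0,0],0],
    [[0,0,20],[0,0,0],0],
    [[0,0,10],[0,0,0],0],
    [[0,0,0],[0,0,0],0],
    [[-5,0,0],[0,0,0],0],
    [[-5,0,0],[0,0,0],0],
    [[-4,0,0],[0,0,0],0],
    [[-4,0,0],[0,0,0],0],
    [[-4,0,0],[0,0,0],0]
  ]
}}

```text
time_s: 8.63
ee_pos: [520.3, -56.3, 182.1]
eef_rot: [3.14, -0.001, 1.261]
contact_force: [1.4, 2.6, 2.6]
opening: 0.003
```

>>> {"api": "jog_arm", "payload": {
  "targets": [
    [[-4,0,0],[0,0,0],0],
    [[-4,0,0],[0,0,0],0],
    [[-4,0,0],[0,0,0],0],
    [[-4,0,0],[0,0,0],0],
    [[-4,0,0],[0,0,0],0],
    [[-3,0,0],[0,0,0],0],
    [[-3,0,0],[0,0,0],0],
    [[0,0,0],[0,0,0],0],
    [[0,0,0],[0,0,0],0],
    [[0,0,0],[0,0,0],0]
  ]
}}

```text
time_s: 9.47
ee_pos: [511.8, -80.9, 181.2]
eef_rot: [-3.141, 0.0, 1.261]
contact_force: [1.1, 0.1, 1.5]
opening: 0.001
```

```bash
python3 - <<'E'
from h import *
s=arm.read_state();print(rel(s["ee_pos"]),s["contact_force"])
f=knob();save(f,"s4.png",(270,140,430,280),5)
E
```

```text
(np.float64(1.1), np.float64(36.7), np.float64(181.2)) [1.10625683 0.13105289 1.46691774]
side rod 35 knob xy from rod [-0.2  6.2] lean [-0.001  0.035]
```

>>> {"api": "jog_arm", "payload": {
  "targets": [
    [[-4,0,0],[0,0,0],0],
    [[-4,0,0],[0,0,0],0],
    [[-4,0,0],[0,0,0],0],
    [[-4,0,0],[0,0,0],0],
    [[-4,0,0],[0,0,0],0],
    [[-4,0,0],[0,0,0],0],
    [[-4,0,0],[0,0,0],0],
    [[-4,0,0],[0,0,0],0],
    [[-4,0,0],[0,0,0],0],
    [[0,0,0],[0,0,0],0]
  ]
}}

```text
time_s: 10.35
ee_pos: [500.4, -116.1, 181.2]
eef_rot: [-3.141, 0.0, 1.26]
contact_force: [1.7, 2.5, -0.5]
opening: 0.003
```

>>> {"api": "jog_arm", "payload": {
  "targets": [
    [[-3,0,0],[0,0,0],0],
    [[-3,0,0],[0,0,0],0],
    [[-3,0,0],[0,0,0],0],
    [[-3,0,0],[0,0,0],0],
    [[-2,0,0],[0,0,0],0],
    [[0,0,0],[0,0,0],0],
    [[0,0,0],[0,0,0],0],
    [[0,0,0],[0,0,0],0],
    [[0,0,0],[0,0,0],0],
    [[0,0,0],[0,0,0],0]
  ]
}}

```text
time_s: 11.18
ee_pos: [496.6, -128.5, 181.3]
eef_rot: [-3.142, 0.0, 1.261]
contact_force: [-0.3, 1.2, 0.0]
opening: 0.004
```

```bash
python3 - <<'E'
from h import *
s=arm.read_state();print(rel(s["ee_pos"]),s["contact_force"])
f=knob();save(f,"s5.png",(270,140,430,280),5)
E
```

```text
(np.float64(1.3), np.float64(-13.3), np.float64(181.3)) [-0.26249953  1.20417044  0.02235483]
side rod 25 knob xy from rod [ -0.9 -46.7] lean [-0.005 -0.242]
```

View pics/s5.png

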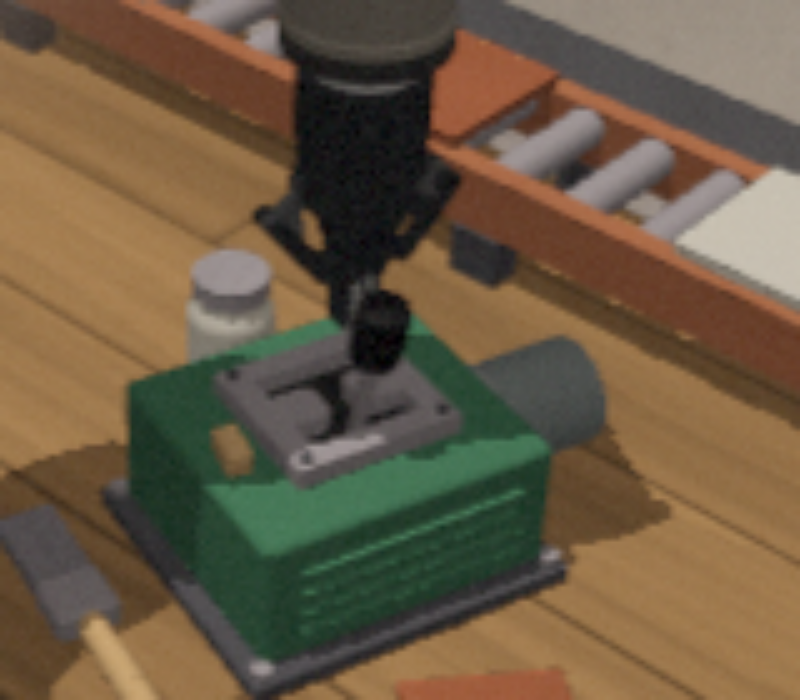

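The knob at (380,330) now leans to the right with the rod in the right slot, at channel level. I'll back off, rise, turn back and go to the knob's near side.

>>> {"api": "jog_arm", "payload": {
  "targets": [
    [[8,0,0],[0,0,0],0],
    [[10,0,0],[0,0,0],0],
    [[6,0,0],[0,0,0],0],
    [[0,0,-30],[0,0,0],0],
    [[0,0,-30],[0,0,0],0],
    [[0,0,-15],[0,0,0],0],
    [[0,-16,0],[0,0,0],0],
    [[0,-16,0],[0,0,0],0],
    [[0,-16,0],[0,0,0],0],
    [[-17,0,0],[0,0,0],0]
  ]
}}

```text
time_s: 12.07
ee_pos: [452.0, -103.6, 255.8]
eef_rot: [-3.14, -0.002, 1.265]
contact_force: [1.0, -0.0, -0.3]
opening: -0.002
```

>>> {"api": "jog_arm", "payload": {
  "targets": [
    [[-18,0,0],[0,0,0],0],
    [[-18,0,0],[0,0,0],0],
    [[0,0,0],[0,0,-0.12],0],
    [[0,0,0],[0,0,-0.12],0],
    [[0,0,0],[0,0,-0.12],0],
    [[0,0,0],[0,0,-0.12],0],
    [[0,0,0],[0,0,-0.12],0],
    [[0,0,0],[0,0,-0.12],0],
    [[0,0,0],[0,0,-0.12],0],
    [[0,0,0],[0,0,-0.12],0]
  ]
}}

```text
time_s: 12.9
ee_pos: [442.3, -140.8, 256.4]
eef_rot: [3.142, 0.0, 2.227]
contact_force: [0.2, 0.3, -1.1]
opening: -0.001
```

>>> {"api": "jog_arm", "payload": {
  "targets": [
    [[0,0,0],[0,0,-0.12],0],
    [[0,0,0],[0,0,-0.12],0],
    [[0,0,0],[0,0,-0.12],0],
    [[0,0,0],[0,0,-0.12],0],
    [[0,0,0],[0,0,-0.12],0],
    [[0,0,0],[0,0,-0.01],0],
    [[0,0,0],[0,0,0],0],
    [[0,0,0],[0,0,0],0],
    [[0,0,0],[0,0,0],0],
    [[0,0,0],[0,0,0],0]
  ]
}}

```text
time_s: 13.73
ee_pos: [442.1, -141.4, 256.3]
eef_rot: [-3.142, -0.0, 2.829]
contact_force: [0.1, -0.4, 0.0]
opening: 0.006
```

```bash
python3 - <<'E'
from h import *
s=arm.read_state();print(rel(s["ee_pos"]),s["contact_force"],s["q"].round(2),s["eef_rot"])
f=knob();save(f,"s6.png",(270,140,430,280),5)
E
```

```text
(np.float64(-46.7), np.float64(-42.2), np.float64(256.3)) [ 0.07939508 -0.40023387  0.04460431] [-0.87  0.03  1.09  2.07 -0.03  1.06  1.5 ] [-3.14152019e+00 -4.42995836e-06  2.82889297e+00]
side rod 22 knob xy from rod [ -0.9 -47.4] lean [-0.005 -0.241]
```

>>> {"api": "jog_arm", "payload": {
  "targets": [
    [[0,0,20],[0,0,0],0],
    [[0,0,20],[0,0,0],0],
    [[0,0,20],[0,0,0],0],
    [[0,0,14],[0,0,0],0],
    [[0,0,0],[0,0,0],0],
    [[-5,0,0],[0,0,0],0],
    [[-5,0,0],[0,0,0],0],
    [[-5,0,0],[0,0,0],0],
    [[-4,0,0],[0,0,0],0],
    [[-4,0,0],[0,0,0],0]
  ]
}}

```text
time_s: 14.62
ee_pos: [464.8, -148.7, 182.9]
eef_rot: [3.141, 0.001, 2.831]
contact_force: [-3.1, 1.3, 3.0]
opening: 0.001
```

>>> {"api": "jog_arm", "payload": {
  "targets": [
    [[-4,0,0],[0,0,0],0],
    [[-4,0,0],[0,0,0],0],
    [[-4,0,0],[0,0,0],0],
    [[-4,0,0],[0,0,0],0],
    [[-4,0,0],[0,0,0],0],
    [[-4,0,0],[0,0,0],0],
    [[-4,0,0],[0,0,0],0],
    [[0,0,0],[0,0,0],0],
    [[0,0,0],[0,0,0],0],
    [[0,0,0],[0,0,0],0]
  ]
}}

```text
time_s: 15.45
ee_pos: [490.6, -157.2, 182.3]
eef_rot: [-3.141, 0.0, 2.831]
contact_force: [-0.2, 0.6, -0.4]
opening: 0.003
```

```bash
python3 - <<'E'
from h import *
s=arm.read_state();print(rel(s["ee_pos"]),s["contact_force"])
f=knob();save(f,"s7.png",(270,140,430,280),5)
E
```

```text
(np.float64(4.2), np.float64(-42.4), np.float64(182.3)) [-0.20734877  0.59309148 -0.42009012]
side rod 29 knob xy from rod [ 30.  -47.7] lean [ 0.158 -0.237]
```

View pics/s7.png

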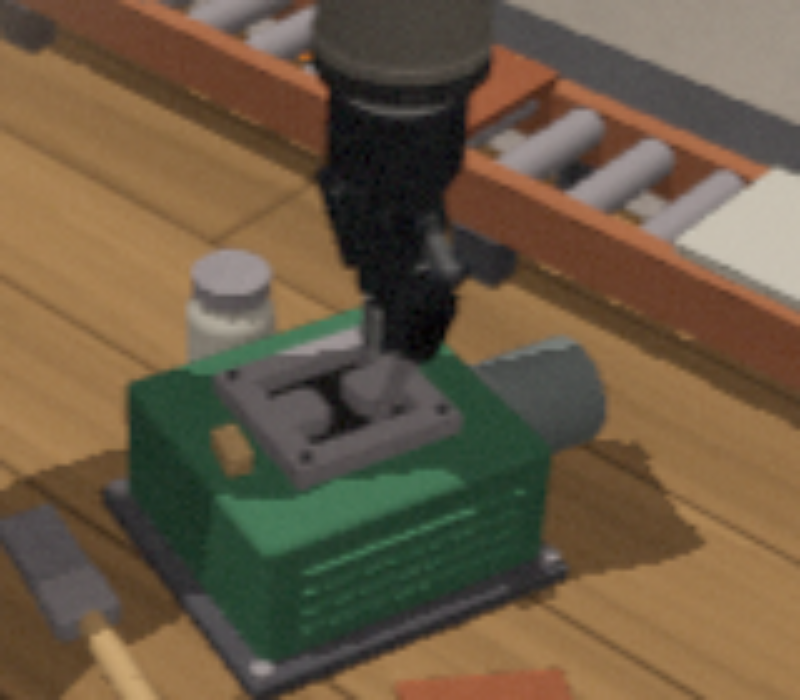

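The knob at (410,330) sits in front of the fingers, and the lever is about halfway into the third slot. I'll continue slowly to the stop.

>>> {"api": "jog_arm", "payload": {
  "targets": [
    [[-3,0,0],[0,0,0],0],
    [[-3,0,0],[0,0,0],0],
    [[-3,0,0],[0,0,0],0],
    [[-3,0,0],[0,0,0],0],
    [[-3,0,0],[0,0,0],0],
    [[-2,0,0],[0,0,0],0],
    [[0,0,0],[0,0,0],0],
    [[0,0,0],[0,0,0],0],
    [[0,0,0],[0,0,0],0],
    [[0,0,0],[0,0,0],0]
  ]
}}

```text
time_s: 16.33
ee_pos: [506.8, -162.4, 182.4]
eef_rot: [3.142, 0.0, 2.831]
contact_force: [-0.8, 0.7, -0.1]
opening: -0.001
```

>>> {"api": "jog_arm", "payload": {
  "targets": [
    [[-1,0,0],[0,0,0],0],
    [[0,0,0],[0,0,0],0],
    [[-1,0,0],[0,0,0],0],
    [[0,0,0],[0,0,0],0],
    [[-1,0,0],[0,0,0],0],
    [[0,0,0],[0,0,0],0],
    [[0,0,0],[0,0,0],0],
    [[0,0,0],[0,0,0],0],
    [[0,0,0],[0,0,0],0],
    [[0,0,0],[0,0,0],0]
  ]
}}

```text
time_s: 17.17
ee_pos: [509.7, -163.3, 182.3]
eef_rot: [-3.142, -0.0, 2.831]
contact_force: [-2.1, 0.8, -1.0]
opening: -0.0
```

```bash
python3 - <<'E'
from h import *
s=arm.read_state();print(rel(s["ee_pos"]),s["contact_force"])
knob()
E
```

```text
(np.float64(24.3), np.float64(-42.4), np.float64(182.3)) [-2.08044062  0.7672278  -0.95202749]
side rod 32 knob xy from rod [ 50.5 -47.3] lean [ 0.262 -0.239]
```

Close to the stop, so I'll advance in 1 mm steps and watch the force.

>>> {"api": "jog_arm", "payload": {
  "targets": [
    [[-1,0,0],[0,0,0],0],
    [[0,0,0],[0,0,0],0],
    [[0,0,0],[0,0,0],0],
    [[-1,0,0],[0,0,0],0],
    [[0,0,0],[0,0,0],0],
    [[0,0,0],[0,0,0],0],
    [[0,0,0],[0,0,0],0],
    [[0,0,0],[0,0,0],0],
    [[0,0,0],[0,0,0],0],
    [[0,0,0],[0,0,0],0]
  ]
}}

```text
time_s: 18.05
ee_pos: [511.6, -163.9, 182.3]
eef_rot: [-3.142, -0.0, 2.831]
contact_force: [-1.7, 0.7, -0.1]
opening: -0.002
```

>>> {"api": "jog_arm", "payload": {
  "targets": [
    [[-1,0,0],[0,0,0],0],
    [[0,0,0],[0,0,0],0],
    [[0,0,0],[0,0,0],0],
    [[-1,0,0],[0,0,0],0],
    [[0,0,0],[0,0,0],0],
    [[0,0,0],[0,0,0],0],
    [[0,0,0],[0,0,0],0],
    [[0,0,0],[0,0,0],0],
    [[0,0,0],[0,0,0],0],
    [[0,0,0],[0,0,0],0]
  ]
}}

```text
time_s: 18.88
ee_pos: [513.4, -164.4, 182.3]
eef_rot: [-3.142, -0.0, 2.831]
contact_force: [-4.4, 0.4, -1.3]
opening: 0.0
```

>>> {"api": "jog_arm", "payload": {
  "targets": [
    [[-1,0,0],[0,0,0],0],
    [[0,0,0],[0,0,0],0],
    [[0,0,0],[0,0,0],0],
    [[0,0,0],[0,0,0],0],
    [[0,0,0],[0,0,0],0],
    [[0,0,0],[0,0,0],0],
    [[0,0,0],[0,0,0],0],
    [[0,0,0],[0,0,0],0],
    [[0,0,0],[0,0,0],0],
    [[0,0,0],[0,0,0],0]
  ]
}}

```text
time_s: 19.72
ee_pos: [514.0, -164.7, 182.1]
eef_rot: [3.142, -0.001, 2.831]
contact_force: [-5.6, 1.4, -0.6]
opening: -0.002
```

>>> {"api": "jog_arm", "payload": {
  "targets": [
    [[-1,0,0],[0,0,0],0],
    [[0,0,0],[0,0,0],0],
    [[0,0,0],[0,0,0],0],
    [[0,0,0],[0,0,0],0],
    [[-1,0,0],[0,0,0],0],
    [[0,0,0],[0,0,0],0],
    [[0,0,0],[0,0,0],0],
    [[0,0,0],[0,0,0],0],
    [[0,0,0],[0,0,0],0],
    [[0,0,0],[0,0,0],0]
  ]
}}

```text
time_s: 20.55
ee_pos: [514.9, -165.0, 181.8]
eef_rot: [3.141, -0.003, 2.831]
contact_force: [-11.9, 3.8, 1.7]
opening: 0.001
```

```bash
python3 - <<'E'
from h import *
s=arm.read_state();print(rel(s["ee_pos"]),s["contact_force"])
knob()
E
```

```text
(np.float64(29.8), np.float64(-42.4), np.float64(181.8)) [-11.91186569   3.821668     1.65835427]
side rod 33 knob xy from rod [ 55.  -45.9] lean [ 0.274 -0.238]
```

The force has climbed to 12.5 N while the tip barely advances, so the lever is on its stop. I'll back off and rise clear.

>>> {"api": "jog_arm", "payload": {
  "targets": [
    [[4,0,0],[0,0,0],0],
    [[8,0,0],[0,0,0],0],
    [[12,0,0],[0,0,0],0],
    [[12,0,0],[0,0,0],0],
    [[0,0,-25],[0,0,0],0],
    [[0,0,-35],[0,0,0],0],
    [[0,0,-35],[0,0,0],0],
    [[0,0,-35],[0,0,0],0],
    [[0,0,0],[0,0,0],0],
    [[0,0,0],[0,0,0],0]
  ]
}}

```text
time_s: 21.43
ee_pos: [483.2, -154.3, 314.0]
eef_rot: [3.138, 0.004, 2.832]
contact_force: [-0.3, 0.2, -0.5]
opening: 0.002
```

```bash
python3 - <<'E'
from h import *
s=arm.read_state();print(rel(s["ee_pos"]),s["contact_force"])
f=knob();save(f,"s8.png",(210,120,480,320),2.9)
t=grab("top");D=np.load("pics/side0.npz")["c"]
d=cv2.absdiff(f["color"],D).max(2)
for nm,(x,y,w,h) in dict(jar=(305,188,20,20),tile=(348,272,45,32),brush=(265,240,40,48),mug=(212,150,30,35),mallet=(410,288,40,95),block=(435,262,35,28),spacer=(311,222,12,14)).items():
    print(nm,np.percentile(d[y:y+h,x:x+w],[50,95]))
E
```

```text
(np.float64(-3.7), np.float64(-42.0), np.float64(314.0)) [-0.34237558  0.24573471 -0.50201051]
side rod 34 knob xy from rod [ 55.  -46.6] lean [ 0.286 -0.233]
jar [ 7. 10.]
tile [ 7. 10.]
brush [47. 57.]
mug [ 6.   10.55]
mallet [ 7. 10.]
block [ 6. 10.]
spacer [24. 62.]
```

View pics/s8.png

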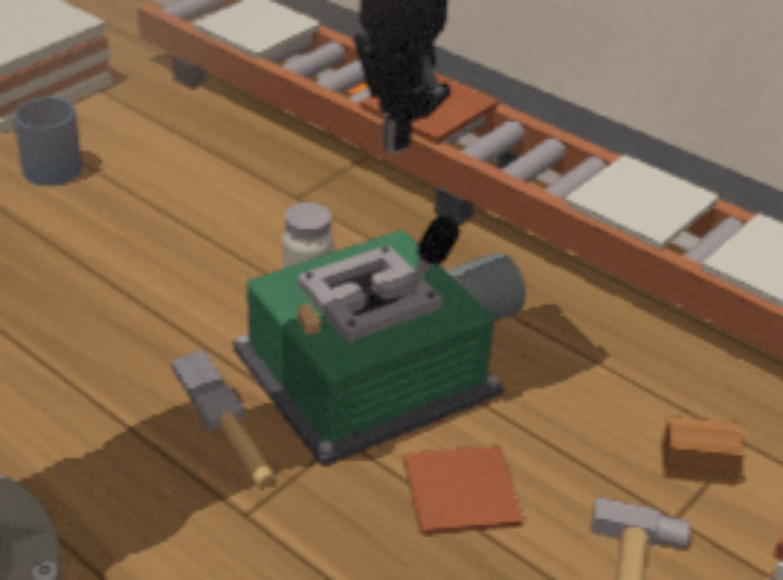

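The lever stands fully forward in the far-right slot with the knob at (437,240), and the fingers are clear above. The brush (about (225,420)) and spacer (about (309,318)) differ from the first picture only by shadow. Everything else is unchanged.

```bash
python3 -c "
from rig import arm
print(arm.job_done())"
```

```text
the job is handed in; nothing more can be done
None
```

The gearbox is in third and the job is handed in, at about 21.5 s of the 58 s allowed. With the fingers shut, I pushed the lever back to the cross channel, across to the right, then forward until the push rose to about 12.5 N at the stop. Then I backed off and lifted clear.

**Lever:** after letting go, the lever measured about 0.286 fore (the stop is at 0.28). It measured about 0.233 to the right (the slot centre is at 0.225). The fore-and-aft readings while it crossed stayed within about 0.005 of the channel line, and it was never pushed toward the fourth slot. The rod measurement has a small viewing bias, up to about 0.04 rad.

**Other things on the bench:** the jar, tile, mug, mallet and block matched the first picture. The pixel check flagged the brush and the spacer. In the last picture both look to be where they were, with the arm's shadow over that area. I judged that by eye and did not re-measure them.

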